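# Park the tube reader and hold the rack's locking plunger open

### The job

A colleague wants to lift the tube rack out from under the reader. First lift the reader's index knob (the upright black knob on the swing arm), swing the head off the rack past the middle hole to the last hole of the index plate, let the plunger drop fully home there and let go. Only then pull the dock's locking knob (the level black knob low on the rack dock) fully back and finish while still holding it there in the gripper, without shifting the rack or the other things on the bench.

Things in the scene. Friction and masses are not known exactly. Their poses are not given: they have to be found in the camera images.
- reader: the reader: grey foot 150 x 130 mm, post, and a round aluminium index plate (out to 108 mm from the pivot) with three slot-like holes 90 mm from the pivot. Above it a white swing arm (top 186 mm high, hub 196) with a white reader box 70 x 70 mm, 160 to 205 mm high, 180 mm from the pivot. Origin on the bench; +y points along the arm at the start. Position and yaw vary
- pivot (a point): the vertical axis of the reader's swing arm, at the top face of the index plate, 165 mm above the bench
- reader_head (a joint): angle of the swing arm, rad, -0.05 to 1.33, counter-clockwise from above positive (head comes off the rack towards the robot). 0 at the start: over the rack, pinned in the first hole; 0.6 middle hole; 1.2 last hole, the park place. Turns easily (0.04 N m), stays where it is left; play about 0.015 rad when pinned
- index_plunger (a joint): lift of the index plunger and its knob, m: 0 fully home in a hole, 0.008 its nose rides on the plate's top between the holes, 0.012 fully up at the stop. A spring pushes it down, 5 N at 0 to 9 N at 0.012. The 8 mm pin with a round nose finds its 10 mm hole from about 3 mm off
- index_knob: the reader's index knob: upright ribbed black cylinder, 26 mm across, 36 mm tall, on the swing arm 90 mm from the pivot. Origin on its axis, 16 mm below its top, 20 mm above its underside (226 mm above the bench when home; z up). The 24 mm round nut under it ends 26 mm below the origin. It does not spin in the arm: it turns with the arm as the head swings
- dock: the rack dock: grey block 124 x 160 mm, 35 mm high, with low rims, the rack on it, and an upright bracket 50 mm wide, 78 mm high, 83 mm from the centre on its +y side. Origin on the bench under the rack's centre; +y is the way the locking plunger is pulled (away from the reader's post). Position and yaw vary, also relative to the reader
- dock_plunger (a joint): pull of the locking plunger and its knob, m: 0 home (its nose is 9 mm deep in the rack's seat hole), 0.009 the nose just leaves the hole, 0.015 fully back at the stop. A spring pushes it home, 6 N at 0 to 12 N at 0.015; let go, it shoots back in
- dock_knob: the dock's locking knob: level ribbed black cylinder, 26 mm across, 36 mm long, axis along the dock's y, 52 mm above the bench; pulls out along the dock's +y. Origin on the axis at mid-length, 148 mm from the dock's origin when home, 83 mm from the rack's side; axes parallel to the dock's. A 22 mm round barrel ends 28 mm short of the origin; free on the other sides and below
- rack: navy tube rack 105 x 130 mm with red-capped tubes, 110 mm high, on the dock's block (top at 145 mm above the bench); loose, 0.8 kg. Origin under its centre; its side at +y has the locking plunger's seat hole
- tube_stand: a lone red-capped tube (98 mm tall) upright in a round grey foot, 48 mm across; origin under its centre; a bystander on the bench in front of the dock
- label_roll: a paper label roll lying flat, 68 mm across, 28 mm high; origin under its centre; a bystander behind the reader
- glove_box: a carton of gloves 230 x 120 x 75 mm; origin under its centre; a bystander on the left
- spare_rack: a navy tube rack 105 x 130 mm with red-capped tubes, 110 mm high; origin under its centre; stands directly on the bench on the right, a bystander
- gel_bottle: a white bottle 60 mm across, 160 mm high; origin under its centre; a bystander on the left
- cap_tray: an open navy tray 100 x 150 x 35 mm; origin under its centre; a bystander on the near left
- barcode_gun: a grey hand-held scanner lying down, 190 x 45 x 50 mm; origin under its middle; a bystander on the near right
Mind the look-alikes: they are no part of the job. What is shaped like the rack but green is not meant.

How it is judged (in metres and radians):
On the way, in this order (a step that is already met when the one before it is completed fails the run):
1. the index plunger is lifted clear of the first hole, the locking plunger still home (value of joint index_plunger above 0.0085 m and value of joint dock_plunger below 0.003 m), for 0.1 s.
2. the head stands at the last hole with the index plunger fully home and let go, the locking plunger still home (value of joint reader_head between 1.165 and 1.235 rad and value of joint index_plunger below 0.002 m and value of joint dock_plunger below 0.003 m and contact force between the fingers and index_knob below 0.3 N), for 0.3 s.
At the end, for the whole second after the job is handed in: Head at the last hole (reader_head 1.2 within 0.035 rad), index plunger home (under 2 mm); locking plunger held at least 12.5 of 15 mm back by the fingers on its knob (over 3 N); rack upright and moved under 12 mm, bystanders under 30 mm (value of joint reader_head between 1.165 and 1.235 rad and value of joint index_plunger below 0.002 m and value of joint dock_plunger above 0.0125 m and contact force between the fingers and dock_knob above 3 N and distance of rack from where it was at the start of the episode below 0.012 m and angle between rack's own z axis and vertical below 0.1 rad and distance of each of tube_stand, label_roll, glove_box, spare_rack, gel_bottle, cap_tray, barcode_gun from where it was at the start of the episode below 0.03 m); the arm keeps its last pose, push and grip.
It fails at once if the locking plunger is pulled before the head is parked (value of joint dock_plunger above 0.006 m and not (value of joint reader_head above 1.165 rad)).
It fails at once if the rack is shifted or tipped (distance of rack from where it was at the start of the episode above 0.012 m or angle between rack's own z axis and vertical above 0.2 rad).
It fails at once if a bystander is disturbed (distance of any of tube_stand, label_roll, glove_box, spare_rack, gel_bottle, cap_tray, barcode_gun from where it was at the start of the episode above 0.03 m).
It also fails if it takes over 48 s, if anything falls off the work surface, if the arm or the gripper's body presses on something with over 40 N, if the wrist force passes 120 N, or if a joint passes its speed limit or range.

### The arm

A 6-joint arm with a two-finger parallel gripper is mounted at the origin on the work surface. World frame = base frame: x ahead of the robot, y to its left, z up, the work surface at z = 0. Lengths are in mm, angles in rad, forces in N, time in s.
With the tool pointing down it reaches from about 375 to 900 mm from the base axis. Payload 3.1 kg.
Tool frame: the origin (TCP) lies midway between the tips of the shut fingers; the grasp point (between the pads) lies 19 mm behind it (grip_point_offset is the distance from the TCP to the grasp point, in mm); z points along the fingers, y is the line along which they close (so a half turn about z gives the same grasp; the last joint's range is limited). The gripper opens to 87 mm and grips with 3 to 60 N. Pads are 19 mm wide; open, the fingers measure 117 mm over their backs; the gripper's body (75 mm by 190 mm) begins 51 mm behind the grasp point.
Start: joints at [-1.522, 0.527, 1.433, -0, 1.181, -0.178], TCP at [141.172, -608.824, 222.548] pointing down, gripper open.
Joint ranges: [-3.08, 3.08], [-0.75, 2.2], [0.22, 2.44], [-1.43, 4.57], [0, 2.65], [-2.85, 2.85]. Speed limits (rad/s): [2.79, 2.79, 3.14, 3.14, 3.14, 3.14].

### API

Orientations are given as a unit quaternion [w, x, y, z].
In Python, from workcell import * gives the robot as it stands. The module is installed in compiled form; this text tells all that it offers.
- The arm moves only by the tool send_rows, never from a script. Its argument "rows" is one flat list of numbers, 7 for each row, row after row: the shift along the tool's x, y, z as a fraction of full scale, then the turn, a rotation vector about the tool's x, y, z as a fraction of full scale, then the opening, from 0 (shut) to 1 (fully open). A call has 1 to 12 rows; each row is the pose to reach, as a shift and turn from the pose commanded when the call began, along the tool's axes at that moment; what a row does not reach only later rows make up. Full scale, the value 1, is 0.5 m for a shift and pi/2 rad for a turn. A row lasts 1/12 s, in which the tool goes at most 41.7 mm and 7.16 degrees, less where a joint would pass 70% of its speed; a pose out of reach is approached as far as the arm can. A call with a number of a shift or a turn outside -1 to 1 is refused whole. A call with a gripper value outside its range is refused whole. The fingers move at their own pace and stop on an object; "force" is the grip in N (left out, the last holds). Time passes only in rows, so rows that repeat a pose let the fingers close. It gives the time, the measured TCP pose, the force, the opening and the grip force at its end, in the units of the state.
- sense(): the state, without advancing time (a new reading comes with each control period).
- read_camera(name): name is "side" or "top"; returns (picture, depth): 384x512x3 uint8, red, green, blue; 384x512 float32, mm along the optical axis (not along the pixel's ray), 0 where there is no reading.
- get_calibration(name): a dict with "fx", "fy", "cx", "cy" (pixels), "extrinsics" (4x4, takes a point from camera to world coordinates). Camera axes: x right, y up, looking along -z (the intrinsics and any distortion apply to the point x, -y, -z); pixel columns grow to the right and rows downward; lengths in mm; the calibration is good to about 2 mm. A picture is of the moment at which its call begins. get_calibration takes no time and is no camera call.
- close_job(): hands the job in; it is judged then, once.
The state is a dict: "t": time; "joint_positions": joint angles; "qvel": joint speeds; "effort": joint torques, N m; "eef_pos": TCP position; "ee_rot": TCP orientation; "ft_force": force on the tool from outside, world axes, zero at the start; "torque": the same for the moment, N m; "opening": finger opening in mm; "grasp_force": force on a finger pad.
Only numpy, scipy, OpenCV 4.12 (cv2) and the standard library are available. Lean on these libraries where they do the work, as an engineer would, in place of code of your own. Each camera call takes 0.05 s, during which the arm holds its last target. There are 200 camera calls.

## Working session

There is one attempt and no reset: what is moved stays moved. The work goes in short steps, Python scripts to look and compute and a tool call to move; the robot and the scene stay as the last step left them, time stands still between calls to the robot, and variables do not carry over. Pictures are saved under pics/ and viewed, at most 10 in all, crops included, and the job is handed in when it is done.

Besides the shell and the picture viewer there is one more tool, called after "Call:" as a command line: name --argument value ..., lists and objects as JSON in quotes. send_rows: Moves the arm, as the interface text tells. Its arguments: {"type":"object","properties":{"rows":{"type":"array","items":{"type":"number"}},"force":{"type":"number"}},"required":["rows"]}

```bash
mkdir -p pics; python3 - <<'E'
from workcell import *
import cv2,numpy as np
for n in("side","top"):
    p,d=read_camera(n); c=get_calibration(n)
    cv2.imwrite(f"pics/{n}0.png",cv2.resize(p[:,:,::-1],(768,576),interpolation=cv2.INTER_CUBIC)); np.savez(f"{n}0.npz",p=p,d=d)
    print(n,{k:c[k] for k in c if k!="extrinsics"},np.round(c["extrinsics"],3).tolist(),(d>0).mean())
s=sense();print({k:np.round(s[k],3) for k in s})
E
```

```text
side {'fx': 400.4366848127651, 'fy': 400.4366848127651, 'cx': 250.40575407043372, 'cy': 190.39176724223708} [[-0.974, 0.164, -0.153, 278.342], [-0.224, -0.76, 0.61, 855.489], [-0.016, 0.629, 0.777, 1236.832], [0.0, 0.0, 0.0, 1.0]] 0.9959462483723959
top {'fx': 347.86678853064296, 'fy': 347.86678853064296, 'cx': 258.50230427110347, 'cy': 186.34329336258008} [[0.015, 0.995, -0.098, 362.634], [-1.0, 0.017, 0.019, 0.44], [0.02, 0.098, 0.995, 1223.33], [0.0, 0.0, 0.0, 1.0]] 0.9959615071614584
{'t': np.float64(0.1), 'joint_positions': array([-1.522,  0.528,  1.434,  0.   ,  1.181, -0.179]), 'qvel': array([-0.   , -0.001, -0.   ,  0.002,  0.002, -0.002]), 'effort': array([ -0.   , -44.099, -17.715,   0.063,   0.053,  -0.   ]), 'eef_pos': array([ 141.141, -608.176,  221.673]), 'ee_rot': array([-0.001,  0.994,  0.114,  0.   ]), 'ft_force': array([ 0.88 , -0.069, -0.679]), 'torque': array([ 0.021, -0.025,  0.015]), 'grasp_force': np.float64(0.0), 'opening': np.float64(86.993)}
```

View pics/side0.png

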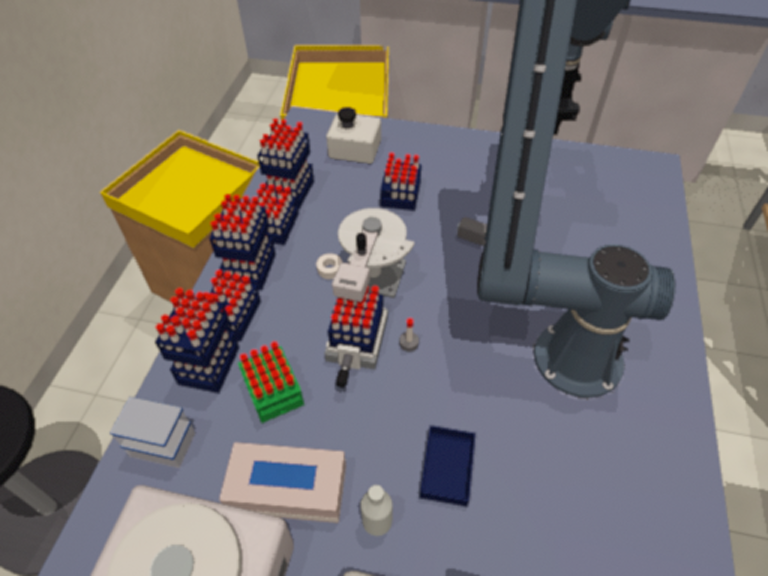

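View pics/top0.png

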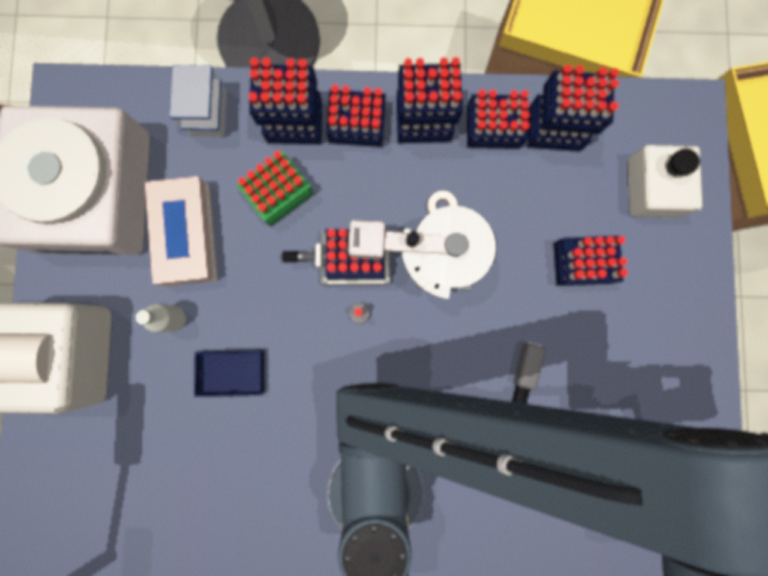

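The side view shows the index knob at about (361,243) and the dock knob at (344,374). In the top view the index knob is at (413,239), the dock knob at (292,256) and the hub at (457,245), with two free holes at (417,268) and (434,286).

```bash
cat > h.py <<'E'
from workcell import *
import cv2,numpy as np
C={n:get_calibration(n) for n in("side","top")}
def ray(n,u,v):
    c=C[n];E=c["extrinsics"]
    d=np.stack([(u-c["cx"])/c["fx"],-(v-c["cy"])/c["fy"],-np.ones_like(np.asarray(u,float))],-1)
    return E[:3,3],d@E[:3,:3].T
def pts(n,d,vv,uu):
    o,r=ray(n,uu.astype(float),vv.astype(float)); return o+r*d[vv,uu][:,None]
def plane(n,u,v,z):
    o,r=ray(n,u,v); return o+r*((z-o[2])/r[2])
def tri(a,b):
    (o1,r1),(o2,r2)=ray("side",*a),ray("top",*b)
    A=np.stack([r1,-r2],1);t=np.linalg.lstsq(A,o2-o1,rcond=None)[0]
    p,q=o1+t[0]*r1,o2+t[1]*r2; return (p+q)/2,np.linalg.norm(p-q)
def blob(n,p,seed,thr=70,r=22,lo=0):
    m=(p.max(2)<thr).astype(np.uint8); w=np.zeros_like(m);u,v=seed
    w[v-r:v+r,u-r:u+r]=1; m&=w
    k,l,st,ce=cv2.connectedComponentsWithStats(m)
    i=min(range(1,k),key=lambda i:np.hypot(*(ce[i]-seed))-0.3*st[i,4]**.5)
    return l==i,ce[i],st[i]
E
python3 - <<'E'
from h import *
D={n:np.load(f"{n}0.npz") for n in C}
S={"index":{"side":(241,162),"top":(275,159)},"dock":{"side":(229,249),"top":(195,171)}}
for k in S:
    ce={}
    for n in C:
        p,d=D[n]["p"],D[n]["d"]; m,c,st=blob(n,p,S[k][n]);ce[n]=c
        vv,uu=np.nonzero(m);P=pts(n,d,vv,uu)
        print(k,n,c.round(1),st,"min",P.min(0).round(),"max",P.max(0).round(),"med",np.median(P,0).round())
        x=P[:,:2]-P[:,:2].mean(0);print(np.linalg.svd(x,full_matrices=0)[2][0].round(3))
    q,e=tri(ce["side"],ce["top"]);print("tri",q.round(1),e.round(1))
im=[]
for n,(u,v),in (("top",(305,163)),("top",(200,170)),("side",(245,155)),("side",(232,235))):
    c=D[n]["p"][v-40:v+40,u-40:u+40,::-1]; im.append(cv2.resize(c,(300,300),interpolation=cv2.INTER_NEAREST))
cv2.imwrite("pics/crop1.png",np.vstack([np.hstack(im[:2]),np.hstack(im[2:])]))
E
```

```text
index side [240.4 161.8] [238 156   6  13  66] min [278. -67. 194.] max [ 548.  855. 1237.] med [539. -54. 231.]
[-0.276  0.961]
index top [274.9 159. ] [272 155   7   9  47] min [529. -73. 227.] max [550. -55. 245.] med [539. -64. 242.]
[-0.922  0.387]
tri [543.  -65.6 214.3] 0.9
dock side [227.8 252. ] [224 245   9  14  80] min [513. 172.  -4.] max [538. 223.  71.] med [525. 208.  61.]
[-0.013  1.   ]
dock top [193.2 170.5] [189 168  10   6  56] min [518. 183.  57.] max [535. 213.  69.] med [526. 199.  64.]
[ 0.027 -1.   ]
tri [527.9 200.9  48.6] 1.2
```

View pics/crop1.png

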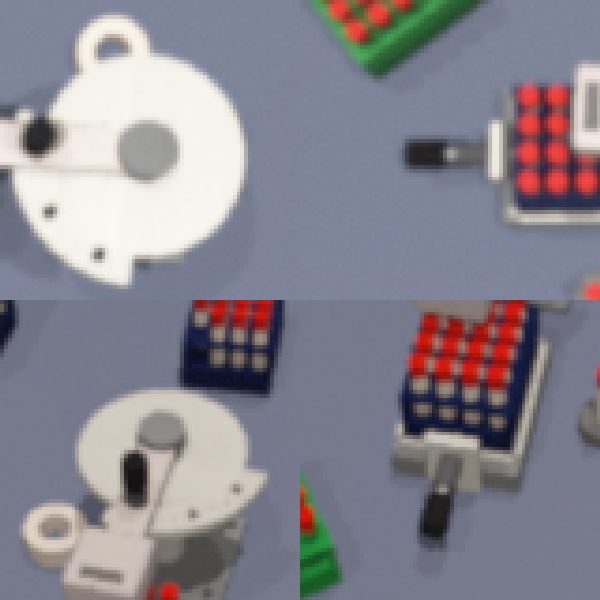

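Index knob, dock knob, hub and both free holes are clear; now refine the pivot, the arm direction and the knob axes.

```bash
python3 - <<'E'
from h import *
D={n:np.load(f"{n}0.npz") for n in C}
# hub: grey disc by colour
hub={};W={"side":(248,150),"top":(304,163)}
for n,(u,v) in W.items():
    p=D[n]["p"].astype(int); g=p.max(2)
    m=np.zeros(g.shape,np.uint8); m[v-12:v+12,u-13:u+13]=((g<180)&(g>90))[v-12:v+12,u-13:u+13]
    k,l,st,ce=cv2.connectedComponentsWithStats(m);i=1+np.argmax(st[1:,4]);vv,uu=np.nonzero(l==i)
    P=pts(n,D[n]["d"],vv,uu);print("hub",n,ce[i].round(1),st[i],np.median(P,0).round(1),"plane196",plane(n,*ce[i],196.).round(1));hub[n]=ce[i]
print("hub tri",tri(hub["side"],hub["top"]))
# holes
for hs,ht in (((256.5,171.8),(278.3,179.5)),((267.9,165.4),(291.4,191.))):
    q={}
    for n,(u,v) in(("side",hs),("top",ht)):
        g=D[n]["p"].max(2).astype(float);u,v=int(round(u)),int(round(v));w=np.clip(200-g[v-3:v+4,u-3:u+4],0,None)
        Y,X=np.mgrid[v-3:v+4,u-3:u+4];q[n]=np.array([(w*X).sum(),(w*Y).sum()])/w.sum()
    t,e=tri(q["side"],q["top"]);print("hole",{n:plane(n,*q[n],165.).round(1) for n in q},"tri",t.round(1),round(e,1))
# knobs: weighted darkness & depth
for n in C:
    p,d=D[n]["p"],D[n]["d"]
    for nm,s,z0,z1 in (("index",{"side":(241,162),"top":(275,159)}[n],236,250),("dock",{"side":(229,249),"top":(195,171)}[n],40,72)):
        u,v=s;vv,uu=[a.ravel() for a in np.mgrid[v-15:v+15,u-15:u+15]];P=pts(n,d,vv,uu);g=p.max(2)[vv,uu]
        k=(P[:,2]>z0)&(P[:,2]<z1)&(g<75);Q=P[k];print(nm,n,k.sum(),"mid",((Q.min(0)+Q.max(0))/2).round(1),"mean",Q.mean(0).round(1),"ext",np.ptp(Q,0).round(1))
# dock block / rack yaw and head box from top depth
p,d=D["top"]["p"],D["top"]["d"];vv,uu=[a.ravel() for a in np.mgrid[120:210,180:340]];P=pts("top",d,vv,uu);c=p[vv,uu].astype(int)
def rect(nm,k):
    r=cv2.minAreaRect(P[k][:,:2].astype(np.float32));print(nm,k.sum(),np.round(r[0],1),np.round(r[1],1),round(r[2],2))
rect("box",(P[:,2]>195)&(P[:,2]<212)&(P[:,1]>20)&(c.min(1)>150))
rect("bracket",(P[:,2]>70)&(P[:,2]<85)&(P[:,1]>100)&(c.min(1)>140))
rect("dockblk",(P[:,2]>28)&(P[:,2]<48)&(P[:,1]<170)&(P[:,0]<600)&(P[:,1]>0)&(c.min(1)>120))
rect("red",(c[:,0]>150)&(c[:,1]<80)&(P[:,2]>120)&(P[:,0]<600))
E
```

```text
hub side [247.  151.5] [237 144  18  18 162] [ 535.6 -143.4  194.1] plane196 [ 536.4 -136.7  196. ]
hub top [303.8 162.8] [297 156  15  15 185] [ 536.5 -153.8  196.4] plane196 [ 536.7 -153.5  196. ]
hub tri (array([ 540.90590641, -156.58710142,  175.14118102]), np.float64(1.2608078039574027))
hole {'side': array([487. , -71.3, 165. ]), 'top': array([490.7, -78. , 165. ])} tri [490.2 -78.8 156.4] 3.1
hole {'side': array([ 452.6, -113.5,  165. ]), 'top': array([ 456.3, -118.6,  165. ])} tri [ 455.3 -119.5  158.3] 3.2
index side 26 mid [539.  -59.5 240.8] mean [540.2 -58.  240.9] ext [18.7 21.2  9.4]
dock side 85 mid [515.7 169.6  56.9] mean [524.4 204.6  59.1] ext [ 42.4 105.9  28.5]
index top 46 mid [540.  -63.9 241.5] mean [539.5 -63.7 242.4] ext [20.7 17.5  7.6]
dock top 62 mid [525.4 199.2  62.5] mean [525.7 199.   63.3] ext [20.2 33.1 12.1]
box 280 [546.2  40.5] [39.2 69.8] 88.15
bracket 45 [512.6 130.8] [76.5 15.1] 12.08
dockblk 176 [529.3  68.2] [121.6 134.2] 0.85
red 284 [479.2  38.9] [228.1  90.7] 39.93
```

```bash
cat >> h.py <<'E'
from scipy.spatial.transform import Rotation as Ro
def Rq(q): return Ro.from_quat([q[1],q[2],q[3],q[0]])
def down(th,tilt=0):  # tool x at yaw th, z down; tilt about world y (tool z leans to +x)
    return Ro.from_euler('y',-tilt)*Ro.from_euler('z',th)*Ro.from_euler('x',np.pi)
def row(p0,R0,p1,R1):
    return np.r_[R0.inv().apply(np.array(p1,float)-p0)/500,(R0.inv()*R1).as_rotvec()/(np.pi/2)].round(4)
E
python3 - <<'E'
from h import *
D=np.load("top0.npz");p,d=D["p"].astype(int),D["d"]
vv,uu=[a.ravel() for a in np.mgrid[90:225,130:280]];P=pts("top",d,vv,uu);c=p[vv,uu]
g=((c[:,1]-c[:,0]>40)&(c[:,1]-c[:,2]>40))|((c[:,0]>150)&(c[:,1]<80)&(P[:,0]>600))
Q=P[g];print("green min",Q.min(0).round(),"max",Q.max(0).round());h=Q[Q[:,2]>80];print("upper part min",h.min(0).round(),"at",h[h[:,0].argmin()].round())
t=(c[:,0]>140)&(c[:,1]<90)&(P[:,0]<470);print("tube",P[t].mean(0).round())
R0=down(.2268);p0=[141.2,-608.8,222.5]
print(R0.as_quat().round(3)); th=np.pi/2-.042
print("up",row(p0,R0,[340,-337,280],down(th)),"hover",row(p0,R0,[540,-64,280],down(th)))
E
```

```text
green min [363.   0.  29.] max [ 757.  317. 1223.]
upper part min [363.   0.  82.] at [ 363.    0. 1223.]
tube [393.  31. 374.]
[0.994 0.113 0.    0.   ]
up [ 0.5097 -0.4403 -0.115  -0.      0.     -0.8289] hover [ 1.0222 -0.8823 -0.115  -0.      0.     -0.8289]
```

Call:
send_rows --rows '[0,0,-0.115,0,0,0,0.6,0.06,-0.05,-0.115,0,0,-0.08,0.6,0.12,-0.1,-0.115,0,0,-0.16,0.6,0.18,-0.15,-0.115,0,0,-0.24,0.6,0.24,-0.2,-0.115,0,0,-0.32,0.6,0.3,-0.25,-0.115,0,0,-0.4,0.6,0.36,-0.31,-0.115,0,0,-0.48,0.6,0.42,-0.36,-0.115,0,0,-0.56,0.6,0.48,-0.41,-0.115,0,0,-0.64,0.6,0.54,-0.46,-0.115,0,0,-0.72,0.6,0.6,-0.52,-0.115,0,0,-0.829,0.6,0.66,-0.57,-0.115,0,0,-0.829,0.6]' --force 40

```text
t: 1.1
eef_pos: [398.4, -254.2, 279.8]
ee_rot: [-0.001, 0.72, 0.694, 0.0]
ft_force: [0.3, 0.2, 0.2]
opening: 52.0
grasp_force: 0.0
```

```bash
cat >> h.py <<'E'
def go(p0,R0,r): return np.array(p0)+R0.apply(np.array(r[:3])*500), R0*Ro.from_rotvec(np.array(r[3:])*np.pi/2)
E
python3 - <<'E'
from h import *
p,R=go([141.2,-608.8,222.5],down(.2268),[.66,-.57,-.115,0,0,-.829]);s=sense()
print(p.round(2),s["eef_pos"].round(2),R.as_quat().round(4),Rq(s["ee_rot"]).as_quat().round(4), s["joint_positions"].round(2))
th=np.pi/2-.042
print(row(p,R,[540,-64.5,285],down(th)))
E
```

```text
[ 398.66 -256.89  280.  ] [ 398.44 -254.23  279.78] [ 0.7217  0.6922 -0.      0.    ] [ 7.197e-01  6.942e-01  1.000e-04 -7.000e-04] [-0.81  0.25  1.73  0.    1.17 -0.77]
[ 3.963e-01  2.663e-01 -1.000e-02 -0.000e+00  0.000e+00  1.000e-04]
```

Call:
send_rows --rows '[0.08,0.05,-0.01,0,0,0,0.6,0.16,0.1,-0.01,0,0,0,0.6,0.24,0.15,-0.01,0,0,0,0.6,0.31,0.21,-0.01,0,0,0,0.6,0.37,0.25,-0.01,0,0,0,0.6,0.396,0.266,-0.01,0,0,0,0.6,0.396,0.266,-0.01,0,0,0,0.6,0.396,0.266,-0.01,0,0,0,0.6]'

```text
t: 1.77
eef_pos: [539.4, -62.7, 284.4]
ee_rot: [-0.0, 0.72, 0.694, -0.0]
ft_force: [-0.3, 0.5, -0.2]
opening: 52.2
grasp_force: 0.0
```

```bash
python3 - <<'E'
from h import *
p,R=go([398.66,-256.89,280],Ro.from_quat([.7217,.6922,0,0]),[.396,.266,-.01,0,0,0]);s=sense()
print(p.round(2),s["eef_pos"].round(2),Rq(s["ee_rot"]).as_quat().round(4),s["joint_positions"].round(2),s["qvel"].round(3))
im=[]
for n in C:
    q,d=read_camera(n);np.savez(n+"1.npz",p=q,d=d);u,v={"top":(275,160),"side":(245,155)}[n]
    im.append(cv2.resize(q[v-50:v+50,u-50:u+50,::-1],(400,400),interpolation=cv2.INTER_CUBIC))
cv2.imwrite("pics/hover.png",np.hstack(im))
E
```

```text
[539.8  -64.61 285.  ] [539.43 -62.73 284.4 ] [ 7.201e-01  6.939e-01 -5.000e-04 -5.000e-04] [-0.32  0.35  1.56 -0.    1.23 -0.28] [-0.05  -0.014  0.025 -0.013  0.002 -0.005]
```

View pics/hover.png

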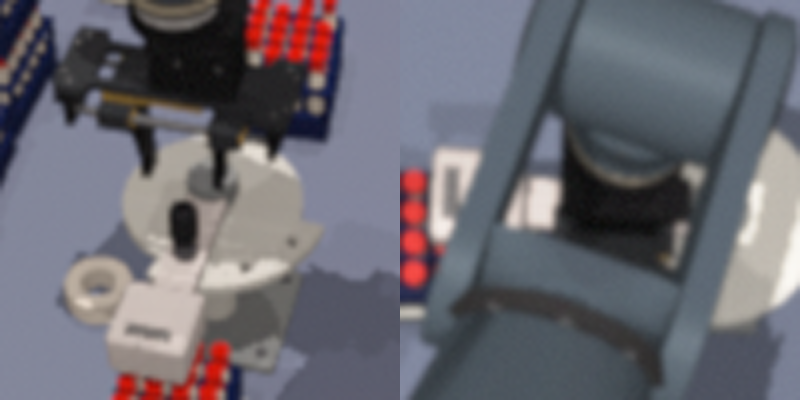

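The gripper hovers above the index knob. In the left (side) crop the fingertips are at (147,170) and (217,180) and the knob top is at (182,207), so they look centred. I'll check the numbers.

```bash
cat >> h.py <<'E'
def proj(n,X):
    c=C[n];q=np.linalg.inv(c["extrinsics"])@np.r_[X,1];return np.array([c["cx"]+c["fx"]*q[0]/-q[2],c["cy"]-c["fy"]*q[1]/-q[2]])
E
python3 - <<'E'
from h import *
s=sense();print(s["eef_pos"].round(2),s["qvel"].round(3),s["ft_force"].round(2),Rq(s["ee_rot"]).as_quat().round(4))
R=Rq(s["ee_rot"]).as_matrix();o=lambda X:((proj("side",X)-[195,105])*4).round(1)
for k in(-1,1): print("tip",o(s["eef_pos"]+R[:,1]*26*k))
print("knobtop",o([540,-64.5,242]),"base",o([540,-64.5,206]))
E
```

```text
[538.47 -64.53 284.57] [-0.023 -0.009  0.004  0.003 -0.002  0.001] [-0.01 -0.14  0.46] [ 7.213e-01  6.926e-01 -6.000e-04 -5.000e-04]
tip [213.1 176.9]
tip [153.5 166. ]
knobtop [183.2 206.5] base [184.6 235. ]
```

Call:
send_rows --rows '[0,0,0.05,0,0,0,0.6,0,0,0.1,0,0,0,0.6,0,0,0.148,0,0,0,0.6,0,0,0.148,0,0,0,0.6,0,0,0.148,0,0,0,0.6,0,0,0.148,0,0,0,0.2,0,0,0.148,0,0,0,0.2,0,0,0.148,0,0,0,0.2,0,0,0.148,0,0,0,0.2,0,0,0.148,0,0,0,0.2]'

```text
t: 2.7
eef_pos: [540.9, -64.6, 212.3]
ee_rot: [0.002, 0.721, 0.692, 0.001]
ft_force: [6.5, 0.2, 0.0]
opening: 27.1
grasp_force: 3.4
```

```bash
python3 -c "
from h import *
s=sense();print({k:np.round(s[k],2) for k in s if k not in('effort','joint_positions')})"
```

```text
{'t': np.float64(2.7), 'qvel': array([ 0.  ,  0.  , -0.03,  0.02, -0.06,  0.  ]), 'eef_pos': array([540.87, -64.55, 212.28]), 'ee_rot': array([0.  , 0.72, 0.69, 0.  ]), 'ft_force': array([6.46, 0.18, 0.04]), 'torque': array([ 0.05, -1.28, -0.01]), 'grasp_force': np.float64(3.39), 'opening': np.float64(27.07)}
```

Call:
send_rows --rows '[0,0,0,0,0,0,0,0,0,0,0,0,0,0,0,0,0,0,0,0,0,0,0,0,0,0,0,0]' --force 40

```text
t: 3.03
eef_pos: [541.4, -64.6, 212.2]
ee_rot: [0.002, 0.721, 0.693, 0.002]
ft_force: [3.9, 1.3, 5.4]
opening: 25.3
grasp_force: 40.0
```

Call:
send_rows --rows '[0,0.002,-0.008,0,0,0,0,0,0.002,-0.016,0,0,0,0,0,0.002,-0.022,0,0,0,0,0,0.002,-0.022,0,0,0,0,0,0.002,-0.022,0,0,0,0]'

```text
t: 3.45
eef_pos: [539.6, -64.5, 220.8]
ee_rot: [-0.001, 0.721, 0.693, -0.001]
ft_force: [4.5, -1.5, -8.4]
opening: 25.1
grasp_force: 40.0
```

Call:
send_rows --rows '[0,0,-0.003,0,0,0,0,0,0,-0.003,0,0,0,0,0,0,-0.003,0,0,0,0]'

```text
t: 3.7
eef_pos: [539.7, -64.4, 223.0]
ee_rot: [-0.0, 0.721, 0.693, -0.001]
ft_force: [2.7, -2.3, -9.1]
opening: 25.1
grasp_force: 40.0
```

```bash
python3 -c "
from h import *
s=sense();print({k:np.round(s[k],2) for k in s if k not in('effort','joint_positions')})
p,R=go([539.8,-64.61,285],Ro.from_quat([.7217,.6922,0,0]),[0,.002,.148-.025,0,0,0]);print(p)
for piv in ([536.7,-153.8,0],):
  v=p-piv;print('r',np.hypot(*v[:2]),np.arctan2(-v[0],v[1]))
  for k in np.linspace(.1,1.2,12):
    Z=Ro.from_euler('z',k);u=Z.apply(v)*[90/np.hypot(*v[:2])]*1; u[2]=v[2]
    print(k.round(1),row(p,R,np.array(piv)+u,Z*R).round(4).tolist())
"
```

```text
{'t': np.float64(3.7), 'qvel': array([ 0., -0.,  0.,  0.,  0.,  0.]), 'eef_pos': array([539.73, -64.4 , 223.05]), 'ee_rot': array([-0.  ,  0.72,  0.69, -0.  ]), 'ft_force': array([ 2.71, -2.3 , -9.1 ]), 'torque': array([-0.45, -0.81,  0.32]), 'grasp_force': np.float64(40.01), 'opening': np.float64(25.11)}
[540.79912974 -64.65171039 223.5       ]
r 89.242480939041 -0.045948660956246605
0.1 [0.0007, -0.018, 0.0, 0.0, 0.0, -0.0637]
0.2 [-0.0019, -0.0358, 0.0, 0.0, 0.0, -0.1273]
0.3 [-0.0063, -0.0532, 0.0, 0.0, 0.0, -0.191]
0.4 [-0.0124, -0.0701, 0.0, 0.0, 0.0, -0.2546]
0.5 [-0.0202, -0.0864, 0.0, 0.0, 0.0, -0.3183]
0.6 [-0.0295, -0.1018, 0.0, 0.0, 0.0, -0.382]
0.7 [-0.0403, -0.1161, 0.0, 0.0, 0.0, -0.4456]
0.8 [-0.0525, -0.1293, 0.0, 0.0, 0.0, -0.5093]
0.9 [-0.066, -0.1413, 0.0, 0.0, 0.0, -0.573]
1.0 [-0.0806, -0.1518, 0.0, 0.0, 0.0, -0.6366]
1.1 [-0.0962, -0.1608, 0.0, 0.0, 0.0, -0.7003]
1.2 [-0.1126, -0.1682, 0.0, 0.0, 0.0, -0.7639]
```

Call:
send_rows --rows '[0,-0.018,0,0,0,-0.0637,0,-0.0025,-0.0358,0,0,0,-0.1273,0,-0.007,-0.0532,0,0,0,-0.191,0,-0.013,-0.07,0,0,0,-0.2546,0,-0.021,-0.0862,0,0,0,-0.3183,0,-0.03,-0.1015,0,0,0,-0.382,0,-0.03,-0.1015,0,0,0,-0.382,0]'

```text
t: 4.28
eef_pos: [489.5, -79.7, 224.1]
ee_rot: [0.002, 0.483, 0.876, -0.001]
ft_force: [6.7, -4.1, -8.9]
opening: 25.2
grasp_force: 40.0
```

```bash
cat > st.py <<'E'
from h import *
s=sense();print({k:np.round(s[k],2) for k in s if k not in('effort','joint_positions')});v=s['eef_pos']-[536.7,-153.8,0]
x=Rq(s['ee_rot']).as_matrix()[:,0];print('r',np.hypot(*v[:2]),'ang',np.arctan2(-v[0],v[1]),'tool x ang from y',np.arctan2(-x[0],x[1]))
E
python3 st.py
```

```text
{'t': np.float64(4.28), 'qvel': array([ 0.02,  0.01, -0.03,  0.05, -0.  ,  0.12]), 'eef_pos': array([489.45, -79.69, 224.14]), 'ee_rot': array([ 0.  ,  0.48,  0.88, -0.  ]), 'ft_force': array([ 6.68, -4.14, -8.86]), 'torque': array([-0.7 , -1.29,  0.27]), 'grasp_force': np.float64(40.0), 'opening': np.float64(25.15)}
r 87.8913216454504 ang 0.5675413202095185 tool x ang from y 0.5623548751220354
```

```bash
python3 -c "
from h import *
p,R=go([540.8,-64.65,223.5],Ro.from_quat([.7217,.6922,0,0]),[-.03,-.1015,0,0,0,-.382]);print(p)
for a in np.linspace(.1,.6,6):
    k=.56+a;print(a.round(1),row(p,R,[537.5-90*np.sin(k),-154.8+90*np.cos(k),223.5],Ro.from_euler('z',a)*R).tolist())
"
```

```text
[489.46850963 -77.5201436  223.5       ]
0.1 [-0.0029, -0.0187, 0.0, 0.0, 0.0, -0.0637]
0.2 [-0.0056, -0.0365, 0.0, 0.0, 0.0, -0.1273]
0.3 [-0.0101, -0.0539, 0.0, 0.0, 0.0, -0.191]
0.4 [-0.0163, -0.0708, 0.0, 0.0, 0.0, -0.2546]
0.5 [-0.0242, -0.087, 0.0, 0.0, 0.0, -0.3183]
0.6 [-0.0336, -0.1023, 0.0, 0.0, 0.0, -0.382]
```

Call:
send_rows --rows '[-0.0029,-0.0187,0,0,0,-0.0637,0,-0.0056,-0.0365,0,0,0,-0.1273,0,-0.01,-0.054,0,0,0,-0.191,0,-0.0163,-0.0708,0,0,0,-0.2546,0,-0.0242,-0.087,0,0,0,-0.3183,0,-0.0336,-0.1023,0,0,0,-0.382,0,-0.0336,-0.1023,0,0,0,-0.382,0,-0.0336,-0.1023,0,0,0,-0.382,0]'

```text
t: 4.95
eef_pos: [457.1, -119.6, 224.4]
ee_rot: [0.003, 0.206, 0.979, 0.0]
ft_force: [8.3, -1.9, -9.6]
opening: 25.2
grasp_force: 40.0
```

```bash
sed -i 's/536.7,-153.8/537.5,-154.8/' st.py; python3 st.py
```

```text
{'t': np.float64(4.95), 'qvel': array([ 0.01,  0.  , -0.  , -0.01, -0.  ,  0.01]), 'eef_pos': array([ 457.13, -119.63,  224.38]), 'ee_rot': array([0.  , 0.21, 0.98, 0.  ]), 'ft_force': array([ 8.29, -1.9 , -9.57]), 'torque': array([-0.34, -1.57,  0.16]), 'grasp_force': np.float64(40.0), 'opening': np.float64(25.15)}
r 87.72586458583896 ang 1.1582544691208505 tool x ang from y 1.156827315970565
```

Call:
send_rows --rows '[-0.003,0,0.006,0,0,0,0,-0.003,0,0.012,0,0,0,0,-0.003,0,0.018,0,0,0,0,-0.003,0,0.024,0,0,0,0,-0.003,0,0.024,0,0,0,0]'

```text
t: 5.37
eef_pos: [457.5, -119.1, 212.4]
ee_rot: [0.002, 0.205, 0.979, 0.001]
ft_force: [6.3, 0.6, -7.3]
opening: 25.1
grasp_force: 40.0
```

```bash
python3 st.py
```

```text
{'t': np.float64(5.37), 'qvel': array([ 0., -0., -0., -0., -0., -0.]), 'eef_pos': array([ 457.48, -119.09,  212.41]), 'ee_rot': array([0.  , 0.21, 0.98, 0.  ]), 'ft_force': array([ 6.27,  0.56, -7.29]), 'torque': array([-0.08, -1.14, -0.04]), 'grasp_force': np.float64(40.0), 'opening': np.float64(25.13)}
r 87.62275909884794 ang 1.1510448998559648 tool x ang from y 1.1571023253208674
```

Call:
send_rows --rows '[0,0,0,0,0,0,0.32,0,0,0,0,0,0,0.45,0,0,0,0,0,0,0.6,0,0,0,0,0,0,0.6,0,0,-0.05,0,0,0,0.6,0,0,-0.1,0,0,0,0.6,0,0,-0.15,0,0,0,0.6,0,0,-0.2,0,0,0,0.6,0,0,-0.2,0,0,0,0.6]'

```text
t: 6.12
eef_pos: [458.0, -120.3, 316.5]
ee_rot: [0.004, 0.204, 0.979, -0.001]
ft_force: [0.9, 0.4, 0.4]
opening: 52.0
grasp_force: 0.0
```

```bash
python3 - <<'E'
from h import *
s=sense();print(s["eef_pos"],s["ft_force"])
im=[]
for n in C:
    q,d=read_camera(n);np.savez(n+"2.npz",p=q,d=d);u,v={"top":(290,190),"side":(255,165)}[n]
    im.append(cv2.resize(q[v-50:v+50,u-50:u+50,::-1],(400,400),interpolation=cv2.INTER_CUBIC))
cv2.imwrite("pics/park.png",np.hstack(im))
for z in(242,234):print(z,proj("side",[455,-118.9,z]), ((proj("side",[455,-118.9,z])-[205,115])*4).round())
E
```

```text
[ 457.98128584 -120.26132489  316.48441479] [0.92477295 0.43620305 0.37793071]
242 [268.21656053 149.25528717] [253. 137.]
234 [268.17388975 150.87630616] [253. 144.]
```

View pics/park.png

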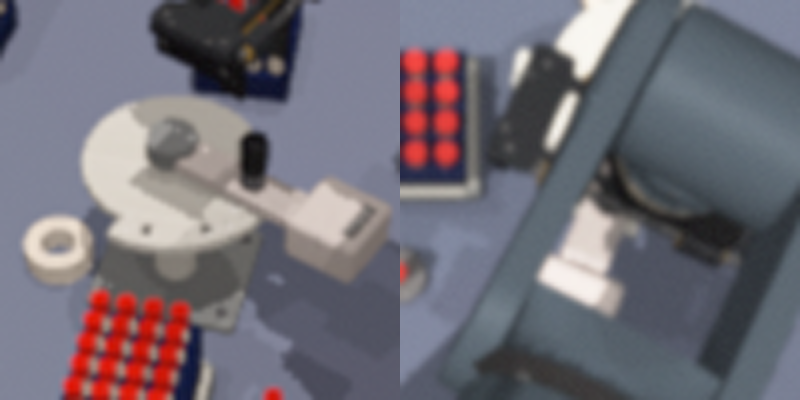

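The head is parked: the arm points to the last hole, the first and middle holes are bare, and the knob top at (253,136) matches the home height prediction (253,137). Next I check clearances at the dock knob.

```bash
python3 - <<'E'
from h import *
for n in C:
    D=np.load(n+"0.npz");p,d=D["p"].astype(int),D["d"]
    vv,uu=np.nonzero(d>0);P=pts(n,d,vv,uu);c=p[vv,uu]
    k=(P[:,0]>560)&(P[:,0]<720)&(P[:,1]>110)&(P[:,1]<330)&(P[:,2]>20)
    for lo,hi in((20,70),(70,95),(95,140)):
        h=P[k&(P[:,2]>lo)&(P[:,2]<hi)];print(n,lo,len(h),"minx",h[h[:,0].argmin()].round(),"miny",h[h[:,1].argmin()].round())
    k=(abs(P[:,0]-430)<40)&(abs(P[:,1]-60)<60)&(P[:,2]>60);print("tube",P[k].mean(0).round(),P[k].max(0).round())
    k=(abs(P[:,0]-526)<16)&(abs(P[:,1]-199)<22)&(P[:,2]>58)&(P[:,2]<70)&(c.max(1)<80);Q=P[k]
    print("knob",k.sum(),np.median(Q,0).round(1),Q.min(0).round(1),Q.max(0).round(1),np.polyfit(Q[:,1],Q[:,0],1).round(3))
    k=(abs(P[:,0]-528)<95)&(P[:,1]>165)&(P[:,1]<245)&(P[:,2]>70);print("in body area",k.sum(),P[k].round()[:5])
d=np.load("side2.npz");vv,uu=np.mgrid[144:162,262:275];vv,uu=vv.ravel(),uu.ravel();P=pts("side",d["d"],vv,uu);k=(d["p"].max(2)[vv,uu]<75);print("parked knob maxz",np.sort(P[k][:,2])[-8:].round(1),P[k&(P[:,2]>230)].mean(0).round(1))
E
```

```text
side 20 561 minx [560. 137.  20.] miny [575. 111.  67.]
side 70 251 minx [566. 111.  82.] miny [566. 111.  82.]
side 95 551 minx [560. 111. 115.] miny [563. 110. 130.]
tube [402.  48.  85.] [410.  55. 102.]
knob 59 [524.8 203.9  62. ] [513.5 187.1  58.2] [537.8 221.   69.7] [-1.0300e-01  5.4631e+02]
in body area 4 [[623. 235.  71.]
 [525. 214.  71.]
 [622. 239.  70.]
 [620. 244.  74.]]
top 20 394 minx [561. 133.  36.] miny [566. 125.  48.]
top 70 348 minx [604. 257.  71.] miny [681. 163.  71.]
top 95 510 minx [563. 112. 107.] miny [563. 112. 107.]
tube [403.  43.  98.] [408.  51. 103.]
knob 63 [524.9 199.2  63.8] [515.  182.1  58.1] [535.5 215.8  68.6] [-2.70000e-02  5.31427e+02]
in body area 4 [[621. 244.  71.]
 [621. 238.  71.]
 [617. 244.  72.]
 [618. 241.  71.]]
parked knob maxz [ 243.6  243.7  243.7  243.8  244.6  244.7  248.  1236.8] [449.3 -87.3 264.8]
```

```bash
python3 - <<'E'
from h import *
p,R=go([540.8,-64.65,223.5],Ro.from_quat([.7217,.6922,0,0]),[-.03,-.1015,0,0,0,-.382])
p,R=go(p,R,[-.0336,-.1023,0,0,0,-.382]);p,R=go(p,R,[-.003,0,.024-.2,0,0,0]);print(p,sense()["eef_pos"])
f=.3;z=np.array([np.sin(f),0,-np.cos(f)]);T=down(np.pi/2+.02,f);T=Ro.from_rotvec(0*z)*T
print(T.as_matrix().round(3).tolist())
g=np.array([525.3,200,52])+19*z
print("A",row(p,R,[480,200,270],T),"H",row(p,R,g-110*z,T),g,g-110*z)
E
```

```text
[ 456.36012279 -119.46764523  311.5       ] [ 455.75377452 -119.14284465  312.44466556]
[[-0.019, 0.955, 0.296], [1.0, 0.02, 0.0], [-0.006, 0.295, -0.955]]
A [ 0.2128  0.6043  0.083  -0.1676 -0.112   0.719 ] H [ 0.1791  0.6191  0.3451 -0.1676 -0.112   0.719 ] [530.91488393 200.          33.84860671] [498.40766119 200.         138.93562051]
```

Call:
send_rows --rows '[0.02,0.06,0.008,-0.0168,-0.0112,0.072,0.6,0.0426,0.121,0.0166,-0.0335,-0.0224,0.144,0.6,0.064,0.181,0.025,-0.05,-0.0336,0.216,0.6,0.085,0.242,0.033,-0.067,-0.0448,0.288,0.6,0.106,0.302,0.0415,-0.084,-0.056,0.36,0.6,0.128,0.363,0.05,-0.1,-0.067,0.431,0.6,0.149,0.423,0.058,-0.117,-0.078,0.503,0.6,0.17,0.483,0.066,-0.134,-0.09,0.575,0.6,0.19,0.544,0.075,-0.151,-0.101,0.647,0.6,0.2128,0.6043,0.083,-0.1676,-0.112,0.719,0.6,0.2128,0.6043,0.083,-0.1676,-0.112,0.719,0.6,0.2128,0.6043,0.083,-0.1676,-0.112,0.719,0.6]'

```text
t: 7.22
eef_pos: [476.3, 202.8, 267.5]
ee_rot: [0.105, 0.691, 0.707, 0.103]
ft_force: [-0.7, 0.2, -0.2]
opening: 51.9
grasp_force: 0.0
```

```bash
python3 - <<'E'
from h import *
s=sense();print(s["eef_pos"].round(1),Rq(s["ee_rot"]).as_matrix().round(3).tolist(),s["joint_positions"].round(2))
f=.3;z=np.array([np.sin(f),0,-np.cos(f)]);T=down(np.pi/2+.02,f);g=np.array([525.3,200,52])+19*z
for a in(110,60):print(row([480,200,270],T,g-a*z,T))
print(row([480,200,270],T,g,T))
E
```

```text
[476.3 202.8 267.5] [[-0.022, 0.957, 0.29], [1.0, 0.023, 0.001], [-0.006, 0.29, -0.957]] [ 0.22  0.23  1.84 -0.09  0.79  0.26]
[ 0.0008 -0.0423  0.2613  0.      0.      0.    ]
[ 0.0008 -0.0423  0.3613  0.      0.      0.    ]
[ 0.0008 -0.0423  0.4813  0.      0.      0.    ]
```

Down to 60 mm short of the grasp, then a look.

Call:
send_rows --rows '[0,-0.042,0.06,0,0,0,0.6,0,-0.042,0.13,0,0,0,0.6,0,-0.042,0.2,0,0,0,0.6,0,-0.042,0.27,0,0,0,0.6,0,-0.042,0.33,0,0,0,0.6,0,-0.042,0.36,0,0,0,0.6,0,-0.042,0.36,0,0,0,0.6,0,-0.042,0.36,0,0,0,0.6,0,-0.042,0.36,0,0,0,0.6]'

```text
t: 7.97
eef_pos: [512.0, 199.3, 92.2]
ee_rot: [0.107, 0.692, 0.707, 0.104]
ft_force: [0.3, -0.4, 0.5]
opening: 52.3
grasp_force: 0.0
```

```bash
python3 - <<'E'
from h import *
im=[]
for n in C:
    q,d=read_camera(n);np.savez(n+"3.npz",p=q,d=d);u,v={"top":(215,170),"side":(235,235)}[n]
    im.append(cv2.resize(q[v-50:v+50,u-50:u+50,::-1],(400,400),interpolation=cv2.INTER_CUBIC))
cv2.imwrite("pics/pre.png",np.hstack(im))
s=sense();print(s["eef_pos"].round(1),Rq(s["ee_rot"]).as_matrix().round(3).tolist(),s["ft_force"].round(1))
R=Rq(s["ee_rot"]).as_matrix()
for k in(-1,1):print("tip",((proj("side",s["eef_pos"]+k*26*R[:,1])-[185,185])*4).round())
for y in(182,218):print("knob end",((proj("side",[525.3,y,52])-[185,185])*4).round())
E
```

```text
[512.6 199.8  93.2] [[-0.02, 0.955, 0.297], [1.0, 0.021, 0.001], [-0.006, 0.297, -0.955]] [0.5 0.2 0.4]
tip [215. 253.]
tip [156. 233.]
knob end [179. 248.]
knob end [168. 284.]
```

View pics/pre.png

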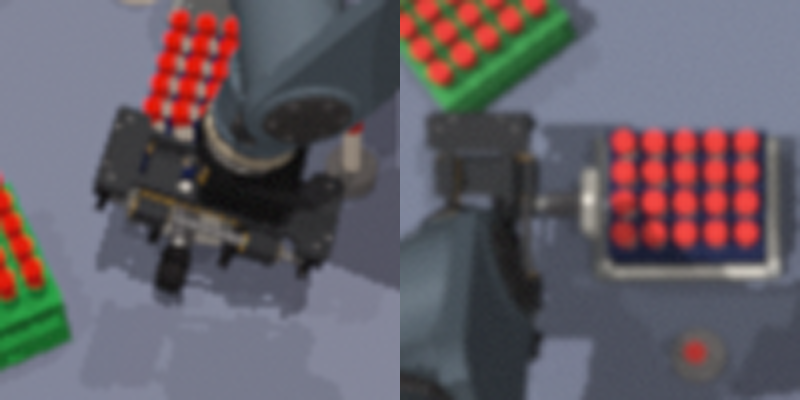

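The fingers at about (156,233) and (212,250) straddle the dock knob at (172,268), and the green rack is clear of the body. Next: advance and close, with the arm staying put.

Call:
send_rows --rows '[0,0,0.04,0,0,0,0.6,0,0,0.08,0,0,0,0.6,0,0,0.12,0,0,0,0.6,0,0,0.12,0,0,0,0.6,0,0,0.12,0,0,0,0.6,0,0,0.12,0,0,0,0.4,0,0,0.12,0,0,0,0.34,0,0,0.12,0,0,0,0,0,0,0.12,0,0,0,0,0,0,0.12,0,0,0,0,0,0,0.12,0,0,0,0]' --force 50

```text
t: 8.98
eef_pos: [533.0, 200.3, 36.3]
ee_rot: [0.108, 0.692, 0.706, 0.107]
ft_force: [3.1, -1.6, 4.6]
opening: 25.0
grasp_force: 50.0
```

```bash
python3 st.py
```

```text
{'t': np.float64(8.98), 'qvel': array([ 0., -0.,  0.,  0.,  0., -0.]), 'eef_pos': array([533.04, 200.28,  36.27]), 'ee_rot': array([0.11, 0.69, 0.71, 0.11]), 'ft_force': array([ 3.09, -1.56,  4.58]), 'torque': array([-0.31, -0.67, -0.17]), 'grasp_force': np.float64(50.0), 'opening': np.float64(24.99)}
r 355.112749232582 ang 0.012547539594360458 tool x ang from y 0.019930284054578265
```

Call:
send_rows --rows '[0.007,0,0,0,0,0,0,0.014,0,0,0,0,0,0,0.021,0,0,0,0,0,0,0.028,0,0,0,0,0,0,0.03,0,0,0,0,0,0,0.03,0,0,0,0,0,0,0.03,0,0,0,0,0,0]'

```text
t: 9.57
eef_pos: [532.6, 213.7, 36.2]
ee_rot: [0.108, 0.692, 0.706, 0.106]
ft_force: [5.1, -11.4, 6.9]
opening: 25.0
grasp_force: 50.0
```

```bash
python3 st.py
```

```text
{'t': np.float64(9.57), 'qvel': array([-0., -0., -0.,  0.,  0., -0.]), 'eef_pos': array([532.61, 213.68,  36.19]), 'ee_rot': array([0.11, 0.69, 0.71, 0.11]), 'ft_force': array([  5.07, -11.39,   6.88]), 'torque': array([-1.77, -1.03, -0.6 ]), 'grasp_force': np.float64(49.99), 'opening': np.float64(25.01)}
r 368.5106392733219 ang 0.013283540822611928 tool x ang from y 0.01913714481459684
```

Call:
send_rows --rows '[0.003,0,0,0,0,0,0,0.004,0,0,0,0,0,0,0.004,0,0,0,0,0,0,0.004,0,0,0,0,0,0,0.004,0,0,0,0,0,0,0.004,0,0,0,0,0,0]'

```text
t: 10.07
eef_pos: [532.6, 215.3, 36.2]
ee_rot: [0.108, 0.692, 0.706, 0.106]
ft_force: [4.8, -12.1, 7.8]
opening: 24.3
grasp_force: 50.0
```

```bash
python3 st.py; python3 - <<'E'
from h import *
im=[]
for n in C:
    q,d=read_camera(n);np.savez(n+"4.npz",p=q,d=d);u,v={"top":(245,180),"side":(245,200)}[n]
    im.append(cv2.resize(q[v-65:v+65,u-65:u+65,::-1],(400,400),interpolation=cv2.INTER_CUBIC))
cv2.imwrite("pics/fin.png",np.hstack(im))
for n in C:
    a,b=np.load(n+"0.npz"),np.load(n+"4.npz")
d=np.load("side4.npz");c=d["p"];m,ce,st=blob("side",c,(268,155),75,14);print("index knob blob",ce.round(1),st)
d=np.load("side2.npz");m,ce,st=blob("side",d["p"],(268,155),75,14);print("right after park",ce.round(1),st)
E
```

```text
{'t': np.float64(10.07), 'qvel': array([0., 0., 0., 0., 0., 0.]), 'eef_pos': array([532.61, 215.35,  36.2 ]), 'ee_rot': array([0.11, 0.69, 0.71, 0.11]), 'ft_force': array([  4.75, -12.12,   7.83]), 'torque': array([-1.87, -1.06, -0.65]), 'grasp_force': np.float64(49.99), 'opening': np.float64(24.3)}
r 370.1789169481711 ang 0.013202867002288092 tool x ang from y 0.018759743537639418
index knob blob [273.6 156.7] [263 141  19  28 366]
right after park [267.9 154.2] [265 148   7  14  78]
```

View pics/fin.png

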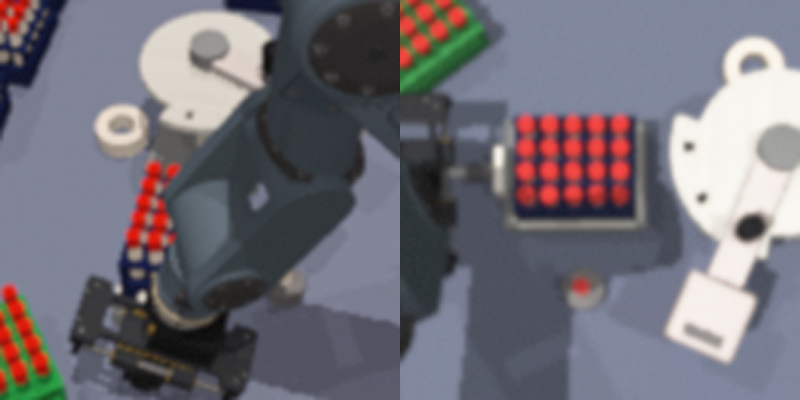

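The head is still parked, with the arm over the last hole and the index knob at (750,226). The rack and tube stand look undisturbed. Last check: grip stability and the index knob height and angle.

Call:
send_rows --rows '[0,0,0,0,0,0,0,0,0,0,0,0,0,0,0,0,0,0,0,0,0,0,0,0,0,0,0,0,0,0,0,0,0,0,0,0,0,0,0,0,0,0]'

```text
t: 10.67
eef_pos: [532.6, 215.4, 36.2]
ee_rot: [0.108, 0.692, 0.706, 0.106]
ft_force: [4.7, -11.4, 6.9]
opening: 24.9
grasp_force: 50.0
```

```bash
python3 - <<'E'
from h import *
D=np.load("top4.npz");p,d=D["p"].astype(int),D["d"];u,v=294,188
vv,uu=[a.ravel() for a in np.mgrid[v-12:v+12,u-12:u+12]];P=pts("top",d,vv,uu);k=(p.max(2)[vv,uu]<75)&(P[:,2]>225)&(P[:,2]<260)
Q=P[k];print("index knob top",k.sum(),np.percentile(Q[:,2],[50,90]).round(1),((Q.max(0)+Q.min(0))/2).round(1))
D=np.load("top0.npz");P0=pts("top",D["d"],*[a.ravel() for a in np.mgrid[147:171,263:287]]);g=D["p"].max(2)[147:171,263:287].ravel();k=(g<75)&(P0[:,2]>225)&(P0[:,2]<260);print("at start",np.percentile(P0[k][:,2],[50,90]).round(1))
# head direction: white arm+box pixels at height
a=(p.min(2)>150);vv,uu=np.nonzero(a);P=pts("top",d,vv,uu);k=(P[:,2]>197)&(P[:,2]<215)&(P[:,0]<460)&(P[:,1]>-140)&(P[:,1]<0)
r=cv2.minAreaRect(P[k][:,:2].astype(np.float32));print("box",r);v=np.array(r[0])-[537.5,-154.3];print("ang",np.hypot(*v),np.arctan2(-v[0],v[1]))
E
```

```text
index knob top 40 [242.  245.4] [ 454.7 -117.7  242.3]
at start [242.1 244.7]
box ((372.87744140625, -84.59599304199219), (69.6224136352539, 69.61862182617188), 67.01893615722656)
ang 178.77146132410132 1.1702671703833871
```

```bash
python3 -c "
from workcell import *
print(close_job())"
```

```text
the job is handed in; nothing more can be done
None
```

I handed the job in at about 10.7 s; no verdict came back. The head is parked at the last hole with its index plunger home and let go. The gripper is holding the locking knob about 15 mm back, and the rack and other items looked undisturbed in the last pictures.

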